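Lean the slide-draining board on its rest

TASK

Draw the white slide-draining board out from under the riser shelf, lay it flat on the open bench clear of the shelf and let go of it. Then take it again nearer its plain end and lean it on the aluminium rest: ledge end down behind the toe lip and between the two cheeks, ledge side facing up, back against the steel bar, and let go. Do not knock over or push about the other things on the bench.

Things in the scene. Friction and masses are not known exactly. Their poses are not given: they have to be found in the camera images.
- board: White plastic slab 180 x 64 x 8 mm; across its top face at one end (x = -90) runs a ledge bar 10 mm long, 8 mm high, the full width; the other end (x = +90) is plain. Origin: centre of the underside; x along it towards the plain end, z out of the ledge face. 0.16 kg. It starts flat on the bench, plain end under the riser shelf, ledge end sticking out 75 to 105 mm towards the robot.
- board_foot (a point): On the board: middle of the underside's edge at the ledge end.
- board_head (a point): On the board: middle of the underside's edge at the plain end.
- rest: Fixed aluminium rest, mouth (its -x) facing roughly to the robot's left, z up. Origin: on the bench below the toe lip's inner face. Base slab x -12 to 133, y +-60, 8 mm thick. Toe lip x -12 to 0, y +-48, top z = 26. Upright cheeks x 0 to 50, inner faces y +-40, outer +-48, top z = 60. Post 16 x 20 mm at x = 104, top z = 76, bears the bar (rest_bar). The seated board slopes about 42 degrees.
- rest_bar (a point): On the rest: middle of the steel cross bar, on its axis; the bar is 10 mm in diameter, 40 mm long along the rest's y. In the rest's frame x = 95.7, z = 77.9 mm.
- riser: Fixed white riser shelf, its front edge towards the robot. Origin: on the bench below the middle of that front edge; x points inwards, z up. Top board x 0 to 150, y +-110, from z = 86 to 100 mm; side legs at y = +-98 to 110, x 15 to 145 mm; boxes stand on it from x = 70 mm back, up to z = 133 mm.
- jar: Bystander: lidded specimen jar, 42 mm in diameter, 58 mm high. Origin: centre of its underside, z up.
- dish: Bystander: closed clear dish, 63 mm in diameter, 24 mm high. Origin: centre of its underside.
- beaker: Bystander: open glass beaker, 58 mm in diameter, 68 mm high. Origin: centre of its underside.
- mouse: Bystander: white computer mouse, 95 (x) x 55 (y) x 32 mm. Origin: centre of its underside.
- vials: Bystander: grey block 50 x 50 x 26 mm holding four capped vials, 52 mm high in all. Origin: centre of its underside.
- wash: Bystander: white wash bottle, 60 mm in diameter, 160 mm high. Origin: centre of its underside.
- forceps: Bystander: steel forceps lying flat along their x, 125 mm long, 18 mm wide, 10 mm high. Origin: about the middle, underside.
Things that resemble listed ones, but are neither listed nor needed, are in the scene too. Leave any orange look-alike of the rest alone.

How it is judged (in metres and radians):
On the way:
1. the board lies flat on the bench, wholly clear of the riser shelf, let go and at rest (height (world z) of board below 0.006 m and angle between board's own z axis and vertical below 0.08 rad and contact force between the fingers and board below 0.05 N and linear speed of board below 0.03 m/s and (x of each of board_head, board_foot in the frame of riser below 0 m or y of board in the frame of riser above 0.17 m or y of board in the frame of riser below -0.17 m)), for 0.2 s.
At the end, for the whole second after the job is handed in: Board at rest and let go on the rest: ledge end down, foot edge 4-32 mm behind the toe lip, under 8 mm above the base slab, within 12 mm of the middle; plain end up and back, within 30 mm of the middle; ledge side up; slope 34 to 52 degrees (x of board_foot in the frame of rest between 0.004 and 0.032 m and y of board_foot in the frame of rest between -0.012 and 0.012 m and z of board_foot in the frame of rest below 0.016 m and x of board_head in the frame of rest above 0.09 m and z of board_head in the frame of rest above 0.1 m and y of board_head in the frame of rest between -0.03 and 0.03 m and angle between board's own z axis and vertical between 0.6 and 0.9 rad and contact force between board and rest above 0.2 N and linear speed of board below 0.02 m/s and angular speed of board below 0.1 rad/s); the robot touches nothing.
It fails at once if a bystander is pushed more than 30 mm or knocked over (distance of any of jar, dish, beaker, mouse, vials, wash, forceps from where it was at the start of the episode above 0.03 m or angle between any of jar, dish, beaker, mouse, vials, wash's own z axis and vertical above 0.5 rad).
It also fails if it takes over 58 s, if anything falls off the work surface, if the arm or the gripper's body presses on something with over 40 N, if the wrist force passes 120 N, or if a joint passes its speed limit or range.

ROBOT

A 6-joint arm with a two-finger parallel gripper is mounted at the origin on the work surface. World frame = base frame: x ahead of the robot, y to its left, z up, the work surface at z = 0. Lengths are in m, angles in degrees, forces in N, time in s.
With the tool pointing down it reaches from about 0.35 to 0.875 m from the base axis. Payload 4.2 kg.
Tool frame: the origin (TCP) lies midway between the tips of the shut fingers; the grasp point (between the pads) lies 19 mm behind it; z points along the fingers, y is the line along which they close (so a half turn about z gives the same grasp; the last joint's range is limited). The gripper opens to 87 mm and grips with 3 to 60 N. Pads are 19 mm wide; open, the fingers measure 117 mm over their backs; the gripper's body (75 mm by 190 mm) begins 51 mm behind the grasp point.
Start: joints at [-53.652, 22.042, 0.453, 0, -68.411, -14.817], TCP at [0.229, -0.581, 0.223] pointing down, gripper open.
Joint ranges: [-179.83, 179.83], [-69.29, 118.12], [-61.27, 80.66], [-181.25, 117.63], [-171.15, -9.14], [-177.46, 177.46]. Speed limits (degrees/s): [159.86, 159.86, 180, 180, 180, 180].

INTERFACE

Orientations are given as [roll, pitch, yaw] about the fixed x, y, z axes, in that order (R = Rz(yaw) Ry(pitch) Rx(roll)).
In Python, from workcell import env gives the robot as it stands. The module is installed in compiled form; this text tells all that it offers. Calls block until the motion is done:
- env.goto(position, orientation): joint-space move of the TCP to a pose.
- env.move_straight(position, rotation=None, rate=0.15, force_limit=None): straight line of the TCP; rotation=None keeps the orientation; rate is the mean speed in m/s. With force_limit (N) it stops when the force on the tool has changed by that much, and returns True; else False.
- env.set_joints(angles): joint-space move.
- env.gripper_to(opening, grasp_force=None): opening from 0.0 (shut) to 1.0 (fully open); grasp_force is the grip in N (None keeps the last); returns when the fingers have stopped.
- env.dwell(seconds).
- env.inverse_kinematics(position, orientation): joint angles nearest the present ones, or None.
- env.read_state(): the state.
- env.grab_frame(name): name is "scene" or "top" or "wrist"; returns a dict with "image" (420x560x3 uint8, blue, green, red), "fx", "fy", "cx", "cy" (pixels), "position" and "orientation" of the camera in the world. Camera axes: x right, y up, looking along -z (the intrinsics and any distortion apply to the point x, -y, -z); pixel columns grow to the right and rows downward; lengths in m; the calibration is good to about 2 mm. A picture is of the moment at which its call begins. There is no depth.
A pose or a line that the arm cannot do raises env.Unreachable and nothing moves.
- env.close_job(): hands the job in; it is judged then, once.
Trained networks look in a picture, given as the dict that the camera call returned (one of the last four; its "shot" number tells which), for a name from the list of things; names that differ only in an ending like _2 or _b are one class to them, and where a whole thing is asked for, a point or a joint stands for the part that bears it (a point fixed in the world has none). Each returns a list of dicts, best first, with "score" (0 to 1); they miss things now and then, are a little off and sometimes report something else, mostly with a low value. They report only what shows in the picture. A call takes as long as a camera call. They do not tell look-alikes from the thing itself.
- env.search_frame(picture, thing): "xyz" ([x, y, z] in m, in world coordinates, good to about 4 mm: the middle of the surface that is visible of it).
- env.trace(picture, thing): "mask" (420x560 bool, what is visible of it).
The state is a dict: "clock": time; "joint_positions": joint angles; "qvel": joint speeds; "joint_torque": joint torques, N m; "position": TCP position; "tool_rot": TCP orientation; "force": force on the tool from outside, world axes, zero at the start; "wrist_torque": the same for the moment, N m; "opening": opening from 0.0 (shut) to 1.0 (fully open); "finger_force": force on a finger pad.
Only numpy, scipy, OpenCV 4.12 (cv2) and the standard library are available. Lean on these libraries where they do the work, as an engineer would, in place of code of your own. Each camera call takes 0.05 s, during which the arm holds its last target. There are 200 camera calls.

## Working session

There is one attempt and no reset: what is moved stays moved. The work goes in short steps, each a Python script; the robot and the scene stay as the last script left them, time stands still between calls to the robot, and variables do not carry over. Pictures are saved under pics/ and viewed, at most 10 in all, crops included, and the job is handed in when it is done.

```bash
mkdir -p pics; ls
cat > h.py <<'E'
import numpy as np, cv2
from scipy.spatial.transform import Rotation as R
from workcell import env
def cam(f):
    o=np.array(f["orientation"],float)
    M=o if o.shape==(3,3) else R.from_euler('xyz',o,degrees=True).as_matrix()
    return M,np.array(f["position"],float)
def proj(f,P):
    M,p=cam(f); c=(np.atleast_2d(P)-p)@M
    return np.c_[f["fx"]*c[:,0]/-c[:,2]+f["cx"], f["fy"]*-c[:,1]/-c[:,2]+f["cy"]]
def ray(f,uv):
    M,p=cam(f); uv=np.atleast_2d(uv)
    d=np.c_[(uv[:,0]-f["cx"])/f["fx"],-(uv[:,1]-f["cy"])/f["fy"],-np.ones(len(uv))]@M.T
    return p,d
def onz(f,uv,z):
    p,d=ray(f,uv); return p+d*((z-p[2])/d[:,2])[:,None]
E
python3 - <<'E'
from h import *
fs={n:env.grab_frame(n) for n in("scene","top")}
for n,f in fs.items():
    print(n,{k:v for k,v in f.items() if k!="image"}); cv2.imwrite(f"pics/{n}0.png",f["image"])
for t in "board board_foot board_head rest rest_bar riser jar dish beaker mouse vials wash forceps".split():
    for n,f in fs.items():
        print(t,n,[(np.round(d["xyz"],3).tolist(),round(d["score"],2),proj(f,d["xyz"]).round().astype(int).tolist()[0]) for d in env.search_frame(f,t)[:4]])
E
```

```text
pics
scene {'fx': 392.8620911624985, 'fy': 392.8620911624985, 'cx': 282.0504868793226, 'cy': 206.96505254151273, 'position': array([1.12109819, 0.46930504, 0.81212428]), 'orientation': array([ 43.24400472,  -0.15266435, 127.04472685]), 'shot': 1}
top {'fx': 441.5646159123455, 'fy': 441.5646159123455, 'cx': 275.1618330631176, 'cy': 222.35741866439866, 'position': array([0.30179899, 0.05207336, 1.35154528]), 'orientation': array([ 1.10000313e+01,  1.12458103e-02, -8.91849561e+01]), 'shot': 2}
board scene []
board top [([0.495, -0.231, 0.008], 0.92, [368, 245])]
board_foot scene [([0.622, -0.224, 0.015], 0.44, [194, 190]), ([0.604, 0.0, 0.01], 0.3, [258, 223])]
board_foot top [([0.495, -0.231, 0.009], 0.63, [368, 245])]
board_head scene [([0.625, -0.223, 0.006], 0.45, [194, 193])]
board_head top []
rest scene [([0.389, 0.451, 0.01], 0.96, [450, 253]), ([0.322, 0.243, 0.01], 0.57, [387, 202]), ([0.56, 0.233, 0.008], 0.55, [340, 255])]
rest top [([0.393, 0.439, 0.008], 0.83, [148, 276]), ([0.323, 0.228, 0.008], 0.81, [217, 300]), ([0.554, 0.222, 0.008], 0.7, [221, 224])]
rest_bar scene [(
[... 585 characters left out ...]
046], 0.59, [308, 268])]
beaker top [([0.679, 0.207, 0.031], 0.62, [227, 183])]
mouse scene [([0.466, -0.007, 0.03], 0.98, [286, 188])]
mouse top [([0.447, -0.016, 0.032], 0.76, [299, 259]), ([0.509, -0.358, 0.022], 0.69, [411, 241])]
vials scene [([0.373, -0.219, 0.028], 0.72, [251, 145])]
vials top [([0.358, -0.224, 0.028], 0.62, [369, 290]), ([0.448, -0.015, 0.029], 0.35, [298, 259])]
wash scene [([0.793, 0.026, 0.096], 0.91, [211, 254])]
wash top [([0.772, 0.012, 0.099], 0.59, [291, 148])]
forceps scene [([0.609, -0.001, 0.004], 0.67, [256, 225])]
forceps top [([0.605, -0.208, 0.103], 0.72, [366, 203]), ([0.493, -0.231, 0.01], 0.66, [368, 246]), ([0.588, -0.006, 0.01], 0.62, [295, 215])]
```

View pictures.

View pics/top0.png

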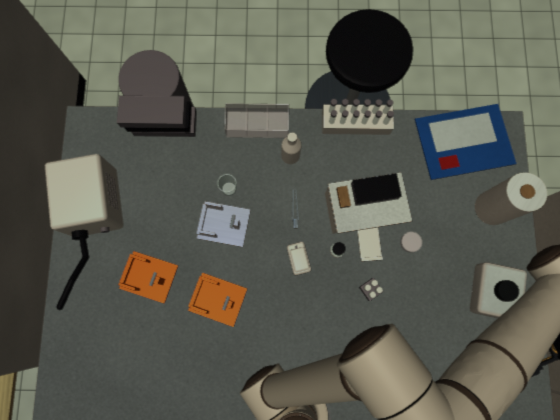

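View pics/scene0.png

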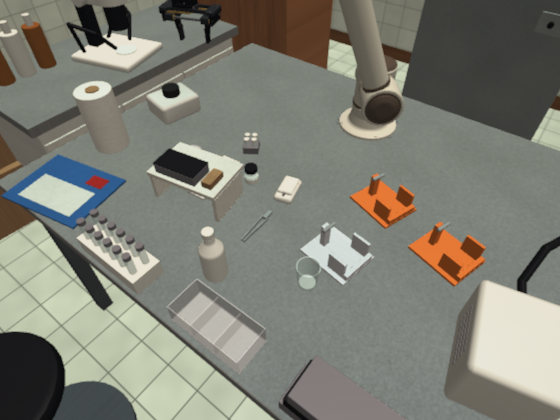

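The top view shows the white board at about (369,245), below the riser at (368,203). In front of the riser are vials (371,289), jar (338,248) and dish (411,242), with the mouse at (298,258).

- **What could be taken for the rest:** orange (148,276), orange (217,300) and aluminium (222,224). I choose the aluminium one.
- **What could be taken for the board:** the white riser top (368,203), the pad on the blue folder (463,132) and the white mouse (298,258). I choose (369,245), the flat slab sticking out from under the riser.

Next come close views with the wrist camera.

Run:
```python
from h import *
s=env.read_state(); print(s["tool_rot"],s["clock"])
import pickle
out={}
for k,(p,yaw) in enumerate([((.44,-.231,.33),90),((.40,-.231,.30),90),((.52,.22,.36),90),((.56,.19,.36),90)]):
    for y in (yaw,yaw-180):
        try: env.goto(p,[180,0,y]); break
        except env.Unreachable: print("unr",p,y)
    f=env.grab_frame("wrist"); out[k]=f; cv2.imwrite(f"pics/w{k}.png",f["image"])
    print(k,y,f["position"].round(3),f["orientation"].round(1),f["fx"],env.read_state()["joint_positions"])
    for t in (["board","riser","jar","dish","vials"] if k<2 else ["rest","rest_bar","beaker"]):
        print(t,[(np.round(d["xyz"],3).tolist(),round(d["score"],2),proj(f,d["xyz"]).round().astype(int).tolist()[0]) for d in env.search_frame(f,t)[:3]])
pickle.dump(out,open("w.pkl","wb"))
cv2.imwrite("pics/w02.png",np.hstack([cv2.resize(out[k]["image"],(400,300)) for k in (0,2)]))
```

```text
[ 1.79999966e+02 -1.49112264e-03 -1.58466946e+02] 1.4
0 90 [ 0.439 -0.153  0.492] [-16.6   0.    0. ] 299.3813574156179 [-8.97489544e+00  5.87142383e+00 -5.92507711e+00  1.69114441e-03
 -7.82199803e+01 -1.71046636e+02]
board [([0.5, -0.232, 0.009], 0.96, [321, 173])]
riser [([0.608, -0.202, 0.1], 0.72, [414, 161])]
jar [([0.476, -0.131, 0.054], 0.85, [311, 105])]
dish [([0.505, -0.357, 0.029], 0.96, [323, 248])]
vials [([0.363, -0.226, 0.026], 0.73, [235, 171])]
1 90 [ 0.398 -0.153  0.462] [-16.6   0.1  -0. ] 299.3813574156179 [-9.77881588e+00  2.86665807e+00 -1.33724372e+01  3.85642795e-02
 -7.37002941e+01 -1.70234532e+02]
board [([0.506, -0.233, 0.007], 0.9, [355, 176])]
riser [([0.608, -0.205, 0.099], 0.98, [457, 167])]
jar []
dish [([0.501, -0.35, 0.027], 0.67, [349, 252])]
vials [([0.367, -0.227, 0.026], 0.57, [263, 175])]
2 90 [0.519 0.298 0.523] [-16.6   0.    0. ] 299.3813574156179 [ 3.93642080e+01  1.24898823e+01  6.27699770e+00  5.46320485e-04
 -8.37868385e+01  1.40624536e+02]
rest [([0.391, 0.422, 0.01], 0.94, [199, 37]), ([0.56, 0.224, 0.005], 0.88, [307, 166]), ([0.324, 0.237, 0.014], 0.71, [168, 160])]
rest_bar [([0.328, 0.234, 0.002], 0.88, [173, 161]), ([0.559, 0.23, 0.011], 0.87, [307, 163]), ([0.394, 0.424, 0.007], 0.55, [202, 36])]
beaker [([0.681, 0.202, 0.036], 0.8, [382, 183])]
3 90 [0.56  0.268 0.522] [-16.6   0.1  -0.1] 299.3813574156179 [ 3.43777780e+01  1.53671885e+01  1.00295497e+01 -1.06784954e-02
 -8.47085705e+01  1.45571048e+02]
rest [([0.389, 0.405, 0.008], 0.94, [171, 27]), ([0.328, 0.235, 0.014], 0.8, [144, 142]), ([0.56, 0.224, 0.009], 0.66, [284, 148])]
rest_bar [([0.395, 0.401, 0.008], 0.93, [175, 30]), ([0.562, 0.226, 0.01], 0.92, [285, 148]), ([0.331, 0.238, 0.003], 0.62, [148, 140])]
beaker [([0.682, 0.2, 0.033], 0.81, [359, 164]), ([0.769, 0.042, 0.062], 0.59, [408, 261])]
```

Run:
```python
import cv2,numpy as np
a=cv2.imread("pics/w0.png")[90:270,220:420]; b=cv2.imread("pics/w2.png")[90:240,230:380]
a=cv2.resize(a,None,fx=2,fy=2,interpolation=3); b=cv2.resize(b,(360,360),interpolation=3)
cv2.imwrite("pics/c1.png",np.hstack([a,b]))
```

```text
(no output)
```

View pics/c1.png

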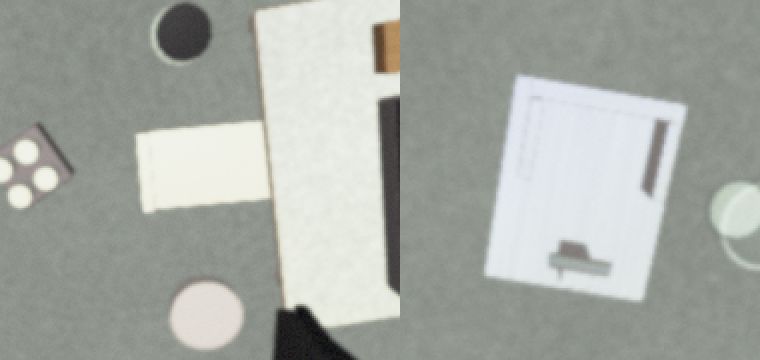

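Left crop: the white board, with its ledge end at (136–144,134–212), runs under the riser edge at x≈260. The jar is at (182,30), dish at (207,313) and vials at (25,165). Right crop: the aluminium rest has its toe edge along the top (518,75)-(686,104) and its bar and post at (580,262), so its +x runs roughly along world −y. Next I fit models to the masks from two views.

```bash
cat > fit.py <<'E'
from h import *
from scipy.optimize import minimize
import itertools
B={"rest":[(-12,133,-60,60,0,8),(-12,0,-48,48,8,26),(0,50,40,48,8,60),(0,50,-48,-40,8,60),(96,112,-10,10,8,76),(90.7,100.7,-20,20,73,83)],
"board":[(-90,90,-32,32,0,8),(-90,-80,-32,32,8,16)],
"riser":[(0,150,-110,110,86,100),(15,145,98,110,0,86),(15,145,-110,-98,0,86)]}
def corners(b): return np.array(list(itertools.product(b[:2],b[2:4],b[4:])),float)/1000
def render(f,t,p,S=4):
    # soft silhouette, supersampled; p=x,y,z,yaw(rad)
    m=np.zeros((420*S//2,560*S//2),np.uint8)
    for b in B[t]:
        w=R.from_euler('z',p[3]).apply(corners(b))+p[:3]
        h=cv2.convexHull(((proj(f,w)+.5)*S/2*16-8).astype(np.int32))
        cv2.fillConvexPoly(m,h,255,shift=4)
    return cv2.resize(cv2.GaussianBlur(m,(5,5),1),(560,420),interpolation=cv2.INTER_AREA)/255.
def mask(f,t,near):
    l=env.trace(f,t); px=proj(f,near)[0]
    l=[d for d in l if d["mask"].any() and np.linalg.norm(np.argwhere(d["mask"]).mean(0)[::-1]-px)<40]
    return l[0]["mask"].astype(float) if l else None
def fit(fm,t,p0,fixz=False,occ=None):
    def c(q):
        p=np.array(p0)+np.array(q)*[.01,.01,.01*(not fixz),.1]; e=0
        for f,m in fm:
            r=render(f,t,p)
            if occ is not None: r=r*(1-render(f,"riser",occ))
            e+=np.abs(r-m).sum()/m.sum()
        return e
    b=None
    for s in (1,.4):
        x0=b.x if b is not None else np.zeros(4)
        b=minimize(c,x0,method="Nelder-Mead",options=dict(initial_simplex=np.vstack([x0]+[x0+s*v for v in np.eye(4)]),maxiter=250))
    return np.array(p0)+b.x*[.01,.01,.01*(not fixz),.1],b.fun/len(fm)
E
python3 - <<'E'
from fit import *; import pickle
w=pickle.load(open("w.pkl","rb"))
def go(t,ks,p0,near,occ=None):
    fm=[(w[k],m) for k in ks if (m:=mask(w[k],t,near)) is not None]
    for fx in (0,1):
        p,e=fit(fm,t,p0,fx,occ); print(t,len(fm),p.round(4),"yaw",np.degrees(p[3]).round(2),round(e,3))
    for x in fm:
        q,e=fit([x],t,p0,1,occ); print("  single",q.round(4),round(e,3))
    return p
r=go("rest",(2,3),[.56,.28,0,np.radians(-98)],[.56,.224,.01])
ri=go("riser",(0,1),[.535,-.22,0,np.radians(4)],[.608,-.203,.1])
b=go("board",(0,1),[.54,-.23,0,np.radians(4)],[.503,-.232,.008],ri)
pickle.dump((r,ri,b),open("p.pkl","wb"))
E
```

```text
rest 2 [ 0.5679  0.2774 -0.0042 -1.7432] yaw -99.88 0.025
rest 2 [ 0.5678  0.2778  0.     -1.743 ] yaw -99.86 0.029
  single [ 0.5679  0.2778  0.     -1.7426] 0.03
  single [ 0.5679  0.2779  0.     -1.7447] 0.027
riser 1 [ 0.5376 -0.2306 -0.0026  0.1845] yaw 10.57 0.059
riser 1 [ 0.5373 -0.2308  0.      0.1929] yaw 11.05 0.06
  single [ 0.5373 -0.2308  0.      0.1929] 0.06
board 2 [ 0.5393 -0.2305 -0.0091  0.0922] yaw 5.28 0.044
board 2 [ 0.5387 -0.2288  0.      0.0926] yaw 5.31 0.049
  single [ 0.5387 -0.2289  0.      0.0926] 0.043
  single [ 0.5392 -0.2288  0.      0.0944] 0.054
```

```bash
cat > k.py <<'E'
from fit import *; import pickle
def down(yaw,flip=180): return R.from_euler('xyz',[180,0,yaw+flip],degrees=True)
def bpose(p,th):  # board rot from yaw(deg), slope(deg, head up)
    return R.from_euler('ZY',[p,-th],degrees=True)
def tool(Rb,flip): return (Rb*R.from_euler('xyz',[180,0,flip],degrees=True))
def e(r): return r.as_euler('xyz',degrees=True)
def tcp(o,Rb,gx,d=.002): return np.array(o)+Rb.apply([gx,0,d])  # d: TCP height above underside
E
python3 - <<'E'
from k import *
w=pickle.load(open("w.pkl","rb")); r,ri,b=pickle.load(open("p.pkl","rb"))
f=w[0]; P=onz(f,[[220+127.5,96],[220+141,240]],.1); print(P.round(3)); d=P[0]-P[1]; yr=np.degrees(np.arctan2(-d[0],d[1])); print("riser yaw",yr)
# corner (crop 255,12) = left end y=+110
c,s=np.cos(np.radians(yr)),np.sin(np.radians(yr)); o=P[0]-np.array([-s,c,0])*.110; o[2]=0; print("riser",o)
ri=np.r_[o,np.radians(yr)]
fm=[(w[k],mask(w[k],"board",[.503,-.232,.008])) for k in(0,1)]
for fx in(0,1): bb,er=fit(fm,"board",b*np.array([1,1,0,1]),fx,ri); print(bb.round(4),np.degrees(bb[3]),er)
m=fm[0][1].astype(np.uint8); print("mask bbox",cv2.boundingRect(m),"minAreaRect",cv2.minAreaRect(np.argwhere(m)[:,::-1].astype(np.float32)))
pickle.dump((r,ri,bb),open("p.pkl","wb"))
y=np.degrees(r[3]); Rr=R.from_euler('z',y,degrees=True)
for flip in(0,180):
    for nm,o,Rb,g in [("pull",bb[:3],bpose(np.degrees(bb[3]),0),-.055),("park",[.37,-.41,0],bpose(0,0),0),("parkhead",[.37,-.41,0],bpose(0,0),.038),
      ("seat",r[:3]*[1,1,0]+Rr.apply([.0105,0,.008])+bpose(y,42).apply([.09,0,0]),bpose(y,42),.038)]:
        q=env.inverse_kinematics(tcp(o,Rb,g),e(tool(Rb,flip))); print(flip,nm,None if q is None else np.round(q))
E
```

```text
[[ 0.517 -0.123  0.1  ]
 [ 0.548 -0.313  0.1  ]]
riser yaw 9.171785346816652
riser [ 0.53480692 -0.23127678  0.        ]
[ 0.5393 -0.2305 -0.0086  0.091 ] 5.215190500853306 0.04663666733498224
[ 0.5387 -0.2288  0.      0.0926] 5.30534042026037 0.05130804035733003
mask bbox (288, 150, 67, 46) minAreaRect ((321.03466796875, 172.34652709960938), (40.29900360107422, 63.88138961791992), 84.2894058227539)
0 pull [ -8.  29. -26.   0. -35. 104.]
0 park [-31.  30. -24.   0. -36. 121.]
0 parkhead [-29.  32. -20.   0. -38. 119.]
0 seat [ 45.  39. -10.  23. -78. -67.]
180 pull [ -8.  29. -26.   0. -35. -76.]
180 park [-31.  30. -24.  -0. -36. -59.]
180 parkhead [-29.  32. -20.  -0. -38. -61.]
180 seat [ 45.  39. -10.  23. -78. 113.]
```

Run:
```python
from k import *
r,ri,b=pickle.load(open("p.pkl","rb")); yw=np.degrees(b[3]); Rb=bpose(yw,0); E_=e(tool(Rb,180)); bx=Rb.apply([1,0,0])
def st(n): s=env.read_state(); print(n,round(s["clock"],2),s["position"].round(4),"op",round(s["opening"],3),"ff",np.round(s["finger_force"],1),"F",np.round(s["force"],1))
g=tcp(b[:3]*[1,1,0],Rb,-.055,.003)
env.gripper_to(1.0)
env.goto(g+[0,0,.32],E_); st("above")
env.goto(g+[0,0,.09],E_)
print("hit",env.move_straight(g,force_limit=8,rate=.1)); st("down")
env.gripper_to(0.0,25); st("grip")
env.move_straight(g-.038*bx,rate=.08); st("pulled")
env.gripper_to(1.0)
env.move_straight(g,rate=.1)
env.gripper_to(0.0,40); st("regrip")
f=env.grab_frame("scene"); cv2.imwrite("pics/s1.png",f["image"])
```

```text
above 13.67 [ 0.4841 -0.2337  0.323 ] op 0.998 ff 0.0 F [-0.3  0.8 -0.1]
hit False
down 15.63 [ 0.4846 -0.234   0.0036] op 0.999 ff 0.0 F [ 0.5 -0.3 -0.4]
grip 16.18 [ 0.4841 -0.2339  0.0033] op 0.733 ff 25.0 F [ 0.2 -0.5  2.6]
pulled 16.81 [ 0.4443 -0.2374  0.0032] op 0.726 ff 25.0 F [-4.4 -0.8  6.8]
regrip 18.62 [ 0.4837 -0.2339  0.0031] op 0.725 ff 40.0 F [-0.8  0.1  1.4]
```

View pics/s1.png

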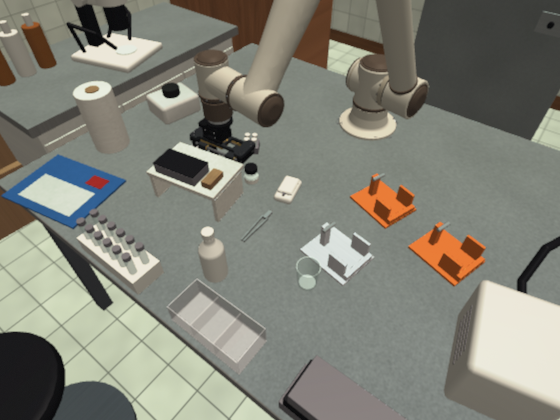

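The scene view shows the gripper over the board at about (215,145), with the jar (251,172), mouse (288,188) and the rest undisturbed. The opening matches the 64 mm width, so the board is held. Next I lift it over the vials, draw it out and park it.

Run:
```python
from k import *
r,ri,b=pickle.load(open("p.pkl","rb")); yw=np.degrees(b[3]); Rb=bpose(yw,0); E_=e(tool(Rb,180)); bx=Rb.apply([1,0,0])
def st(n): s=env.read_state(); print(n,round(s["clock"],2),s["position"].round(4),"op",round(s["opening"],3),"ff",np.round(s["finger_force"],1),"F",np.round(s["force"],1))
p=env.read_state()["position"]; g=np.array(p)
env.move_straight(g+[0,0,.063],rate=.12); st("lift")
env.move_straight(g-.12*bx+[0,0,.065],rate=.15); st("out")
k=np.array([.37,-.41,0])-.017*bx
env.move_straight([k[0],k[1],.07],rate=.2); st("over")
print(env.move_straight([k[0],k[1],g[2]+.001],rate=.08,force_limit=10)); st("low")
env.gripper_to(1.0); env.dwell(.3)
env.move_straight([k[0],k[1],.10],rate=.2)
c=np.array([.37,-.40,0]); 
fs=[]
for q in ([.36,-.47,.30],[.30,-.47,.30]):
    env.goto(q,e(down(90,0))); f=env.grab_frame("wrist"); m=mask(f,"board",c); print(m is not None and m.sum()); fs.append((f,m))
cv2.imwrite("pics/w5.png",fs[0][0]["image"]); st("look")
pickle.dump(fs,open("park.pkl","wb"))
fm=[x for x in fs if x[1] is not None]
for fx in(0,1):
    q,er=fit(fm,"board",[.37,-.41,0,b[3]],fx); print(q.round(4),np.degrees(q[3]),er)
for f,_ in fs:
  for t in("board_foot","board_head"): print(t,[(np.round(d["xyz"],3).tolist(),round(d["score"],2)) for d in env.search_frame(f,t)[:2]])
```

```text
lift 19.35 [ 0.483  -0.2336  0.0654] op 0.725 ff 40.0 F [ 0.  -1.1 -2.4]
out 20.3 [ 0.3654 -0.2452  0.0682] op 0.729 ff 40.0 F [-0.5 -0.  -2.1]
over 21.28 [ 0.3528 -0.4106  0.0697] op 0.725 ff 40.0 F [-0.4  0.4 -1. ]
False
low 22.26 [ 0.3535 -0.4119  0.0044] op 0.725 ff 40.0 F [ 1.1 -0.4 -1.5]
5583.0
5405.0
look 25.88 [ 0.3003 -0.47    0.2999] op 1.001 ff 0.0 F [ 0.  -0.7  0. ]
[ 0.3684 -0.4103 -0.0034  0.0897] 5.140079676056569 0.03189316392626888
[ 0.3679 -0.4102  0.      0.0911] 5.2180017062005 0.03517712737960041
board_foot [([0.367, -0.409, 0.01], 0.86)]
board_head [([0.366, -0.408, 0.014], 0.76)]
board_foot [([0.372, -0.412, 0.012], 0.79)]
board_head [([0.366, -0.41, 0.012], 0.56)]
```

View pics/w5.png

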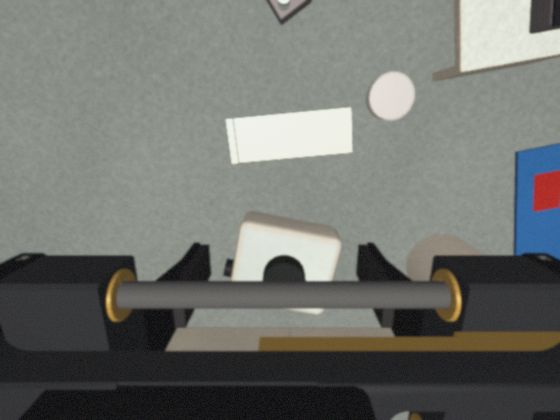

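The wrist view shows the board lying flat and free at (230–352,108–163). Its ledge end is at the left (232,140), the dish is at (391,95), and it is clear of the riser (460,40). The fit gives (0.368,-0.410), yaw 5.2°. Next I take it nearer the plain end and bring it above the rest.

```bash
cat >> k.py <<'E'
def st(n): s=env.read_state(); print(n,round(s["clock"],2),s["position"].round(4),"op",round(s["opening"],3),"ff",np.round(s["finger_force"],1),"F",np.round(s["force"],1))
GX=.038
def seat(r,fx,fz,th,dz=0,yo=0):
    y=np.degrees(r[3]); Rb=bpose(y,th)
    o=np.array([r[0],r[1],0])+R.from_euler('z',y,degrees=True).apply([fx,yo,fz])+Rb.apply([.09,0,0])+[0,0,dz]
    return o,Rb
E
python3 - <<'E'
from k import *
r,ri,b0=pickle.load(open("p.pkl","rb"))
f0=env.grab_frame("scene"); f1=env.grab_frame("top")
fm=[(f,m) for f in(f0,f1) if (m:=mask(f,"rest",[.556,.22,.01])) is not None]
for x in fm: q,er=fit([x],"rest",r,1); print("rest",q.round(4),np.degrees(q[3]).round(2),round(er,3))
b=np.array([.368,-.4103,0]); Rb=bpose(5.2,0); E_=e(tool(Rb,180)); g=tcp(b,Rb,GX,.003)
env.goto(g+[0,0,.08],E_)
print(env.move_straight(g,rate=.1,force_limit=8))
env.gripper_to(0.0,50); st("grip")
env.move_straight(g+[0,0,.1],rate=.15); st("lift")
env.goto(g+[0,0,.33],E_)
o,Rs=seat(r,.014,.010,42,.13)
env.goto(tcp(o,Rs,GX,.003),e(tool(Rs,180))); st("preseat")
env.dwell(.3)
s=env.read_state(); Rt=R.from_euler('xyz',s["tool_rot"],degrees=True); Rc=Rt*R.from_euler('z',180,degrees=True).inv()*R.from_euler('x',180,degrees=True).inv()
o=np.array(s["position"])-Rc.apply([GX,0,.003])
ims=[]
for n in("scene","wrist"):
    f=env.grab_frame(n); im=f["image"].copy()
    for bx_ in B["board"]:
        w=Rc.apply(corners(bx_))+o; h=cv2.convexHull(proj(f,w).astype(np.float32)).round().astype(int)
        cv2.polylines(im,[h],True,(0,0,255),1)
    ims.append(cv2.resize(im[90:330,200:480],None,fx=1.4,fy=1.4) if n=="scene" else cv2.resize(im,(392,336)))
cv2.imwrite("pics/pre.png",np.hstack(ims))
E
```

```text
rest [ 0.5679  0.279   0.     -1.7526] -100.42 0.069
False
grip 29.11 [ 0.406  -0.4069  0.0033] op 0.723 ff 50.0 F [-0.1  0.1  2. ]
lift 29.93 [ 0.405  -0.4062  0.1018] op 0.723 ff 50.0 F [ 0.2 -0.1 -1.6]
preseat 33.42 [0.5496 0.1718 0.2279] op 0.721 ff 50.0 F [-0.6 -0.3 -1.3]
```

View pics/pre.png

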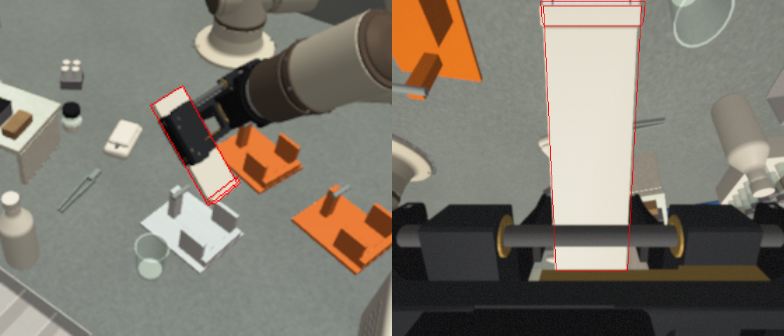

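The overlay of the predicted board (red) matches the real one in both views, to within about 2 px at the ledge (595,15). The ledge faces up, and the foot end hangs above the toe of the aluminium rest (left view, (222,200)). Descend.

Run:
```python
from k import *
r,ri,b0=pickle.load(open("p.pkl","rb"))
o,Rs=seat(r,.014,.010,42,.03)
env.move_straight(tcp(o,Rs,GX,.003),rate=.1); st("near")
o,Rs=seat(r,.014,.010,42,-.004)
print("contact",env.move_straight(tcp(o,Rs,GX,.003),rate=.03,force_limit=4)); st("seat")
f=env.grab_frame("scene"); s1=cv2.resize(f["image"][150:310,260:400],None,fx=2.4,fy=2.4,interpolation=3)
f=env.grab_frame("wrist"); cv2.imwrite("pics/seat.png",np.hstack([s1,cv2.resize(f["image"],(448,384))]))
```

```text
near 34.97 [0.5498 0.1726 0.1285] op 0.718 ff 50.0 F [ 0.2  0.5 -2.5]
contact True
seat 35.87 [0.5494 0.1722 0.0991] op 0.722 ff 50.0 F [-0.2  1.3  2.3]
```

View pics/seat.png

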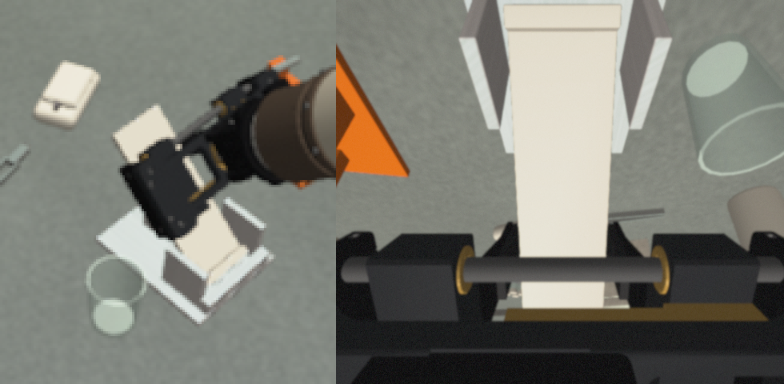

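The foot is down between the cheeks (left view (225,270), right view (562,15)), centred and just behind the lip. Contact came within about 1 mm of the predicted height. Release and back off.

Run:
```python
from k import *
env.gripper_to(1.0); env.dwell(.3); st("open")
s=env.read_state(); Rt=R.from_euler('xyz',s["tool_rot"],degrees=True)
p=np.array(s["position"]); env.move_straight(p-Rt.apply([0,0,.16]),rate=.12); env.dwell(.3); st("off")
r,ri,b0=pickle.load(open("p.pkl","rb")); o,Rs=seat(r,.0105,.008,42)
ims=[]
for n in("scene","wrist","top"):
    f=env.grab_frame(n); im=f["image"].copy()
    if n!="scene": print(n,[(np.round(d["xyz"],3).tolist(),round(d["score"],2)) for d in env.search_frame(f,"board")[:2]],"expected mid",(o+Rs.apply([0,0,.008])).round(3))
    for bx_ in B["board"]:
        h=cv2.convexHull(proj(f,Rs.apply(corners(bx_))+o).astype(np.float32)).round().astype(int)
        cv2.polylines(im,[h],True,(0,0,255),1)
    if n!="top": ims.append(cv2.resize(im[150:310,260:400],None,fx=2.4,fy=2.4,interpolation=3) if n=="scene" else cv2.resize(im,(448,384)))
cv2.imwrite("pics/end.png",np.hstack(ims))
```

```text
open 37.0 [0.5487 0.1717 0.0979] op 0.999 ff 0.0 F [-0.8  0.4 -0.2]
off 38.78 [0.5673 0.2773 0.2164] op 0.999 ff 0.0 F [-0.1  0.5 -0.6]
wrist [([0.556, 0.21, 0.071], 0.81)] expected mid [0.555 0.207 0.074]
top [([0.548, 0.199, 0.079], 0.74)] expected mid [0.555 0.207 0.074]
```

View pics/end.png

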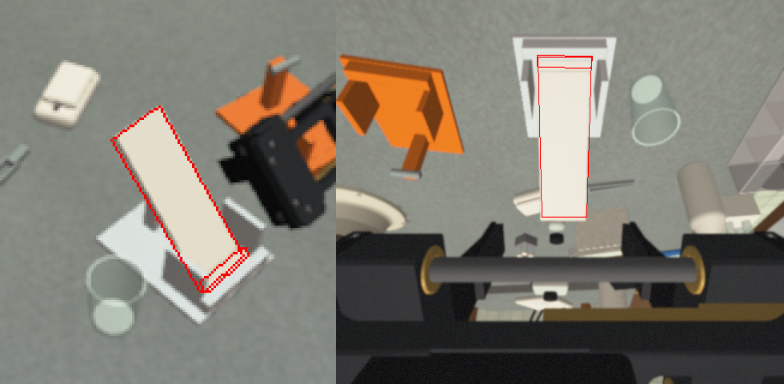

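Both views show the board at rest on the predicted seated outline: foot at (222,275) left and (565,62) right, centred between the cheeks, gripper clear. Handing in.

```bash
python3 -c "
from workcell import env
print(env.close_job())"
```

```text
the job is handed in; nothing more can be done
None
```

I drew the board out, laid it flat and let go, then leaned it ledge-end down on the aluminium rest and handed the job in at about 39 s; the last pictures showed it seated as planned, but no verdict came back.

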